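# Queue lens barrels and hold the shuttle out at the code reader

## Task

Slide the three blue-banded lens barrels into single file between the feeder's guide rails until the front one is home in the pocket of the shuttle; the lenses inside are not yet glued, so keep the barrels upright and standing on the deck, never lifted. Then take the shuttle's black knob and pull it out against its spring until the white index line stands in the code reader's green band, bringing the front barrel along in its pocket while the other two stay in the lane. Finish while holding the knob there, since the shuttle springs back if let go, and leave the gold-banded master barrel and everything else on the bench alone.

Things in the scene. Friction and masses are not known exactly. Their poses are not given: they have to be found in the camera images.
- feeder: Inspection feeder, fixed: aluminium deck, top 15 mm above the bench, x -105 to 160, y -200 to 165 mm. Origin on the bench; the lane runs along its y axis (x = 0), barrels enter towards -y. Three barrels closed up and home stand at y = -70 (pocket), -38 and -6. Funnel strips, 18 mm high, lead from x = +-52 at y = 70 to the mouth at y = 40. Barrels start on the open apron at y 70 to 160 (edge lip 10 mm high).
- lane_mouth (a point): Middle of the lane's mouth at deck height (feeder x 0, y 40 mm). From here to y = -51 run two steel guide rails, 6 mm thick, 18 mm high above the deck, inner faces at x = -18 and +18 (lane 36 mm wide). The robot-side rail ends at y = -43; from there a strip slanting by 12 degrees guides a barrel left a few mm short into the pocket as the shuttle is pulled.
- barrel_a: Lens barrel: upright black cylinder with a sky-blue band, diameter 32, height 58 mm, about 0.11 kg. Origin at the centre of its underside, z up. Starts on the apron in front of the funnel. The three blue-banded barrels are alike, in any order; each slides on the deck with about 1 N.
- barrel_b: Second lens barrel, the same as barrel_a; starts on the apron, farther from the mouth, on the robot's side.
- barrel_c: Third lens barrel, the same as barrel_a; starts on the apron, farther from the mouth, on the side away from the robot.
- shuttle (a joint): Steel shuttle slide across the lane's end, 22 mm high above the deck. 0 m = home (pocket in line with the lane), grows as it is pulled along the feeder's -x (towards the robot); end stop 0.066. Spring return: 5.4 N at home, plus 1.2 N per 10 mm, slight friction; let go, it shoots home. Its solid tail shuts the lane while it is out.
- pocket (a point): Centre of the shuttle's pocket at deck height; moves with the shuttle. The pocket is a U open to the lane, 40 mm wide in x, its stop wall 16.5 mm beyond this point towards -y, no floor (the barrel slides on the deck). A barrel left 10 mm short catches on the rail's end. The white index line (2.5 mm wide, on a black strip on the wall at the reader's side) has this point's x.
- knob (a point): Middle of the shuttle's black upright pull knob, on its axis, 56 mm above the bench; moves with the shuttle. Diameter 28 mm, 30 mm high (41 to 71 mm above the bench), on a 12 mm stud; 78 mm from the pocket centre towards the feeder's -x, 2 mm towards -y.
- reader: Code reader, fixed on the deck, its place along the feeder's x differs each time: black camera with red ring light on a post, 93 mm high above the deck, 46 mm wide, looking along its +y at the shuttle. Origin at deck height under its optical axis, x axis parallel to the feeder's. The mark is reached when the pocket's x in this frame is 0 (38 to 56 mm of pull).
- mark (a point): End of the reader's green band next to the shuttle, on the band's centre line: a green stripe 8 mm wide in x (+-4 mm) on a white tongue, pointing at the shuttle. The white index line must stand within it.
- master: Master barrel, a bystander: like the lens barrels (32 x 58 mm) but with a gold band, standing between three brass pins on the deck's far right corner. Origin at the centre of its underside. Leave it.
- cap: Red connector cap, a bystander on the deck beyond the lane, diameter 34 mm, 30 mm high. Origin under its centre.
- solvent: White solvent bottle with blue cap, a bystander on the right, diameter 60 mm, 150 mm high. Origin under its centre.
- driver: Screwdriver lying on the bench at the left, a bystander. Origin under its middle.
- brush: Orange brush lying on the bench at the right, a bystander. Origin under its middle.
- lens_case: Flat white and pale-blue lens case, a bystander at the left, 100 x 70 x 26 mm. Origin under its centre.
- swab_jar: Clear jar with grey lid, a bystander at the left, diameter 64 mm, 75 mm high. Origin under its centre.
Mind the look-alikes: they are no part of the job. Leave any pink look-alike of the barrel_c alone. Leave any red look-alike of the barrel_b alone.

How it is judged:
By the outcome, as a careful person would: the job done as asked, in the order asked, and still so for the second after the job is handed in, while the arm keeps its last pose, push and grip.
It also fails if it takes over 67 s, if anything falls off the work surface, if the arm or the gripper's body presses on something with over 40 N, if the wrist force passes 120 N, or if a joint passes its speed limit or range.

## Robot

A 7-joint arm with a two-finger parallel gripper is mounted at the origin on the work surface. World frame = base frame: x ahead of the robot, y to its left, z up, the work surface at z = 0. Lengths are in m, angles in degrees, forces in N, time in s.
With the tool pointing down it reaches from about 0.425 to 0.875 m from the base axis. Payload 4.7 kg.
Tool frame: the origin (TCP) lies at the very end of the fingers, on their centre line; the grasp point (between the pads) lies 19 mm behind it; z points along the fingers, y is the line along which they close (so a half turn about z gives the same grasp; the last joint's range is limited). The gripper opens to 85 mm and grips with 20 to 120 N. Pads are 22 mm wide; open, the fingers measure 114 mm over their backs; the gripper's body (76 mm by 85 mm) begins 54 mm behind the grasp point. The pads swing forward as they close: fully open they stand 13 mm farther back than shut.
Start: joints at [65.036, 18.392, -4.016, 83.108, 1.295, 78.541, -3.26], TCP at [0.283, -0.585, 0.192] pointing down, gripper open.
Joint ranges: [-163.93, 163.93], [-17.29, 119.83], [-79.2, 71.16], [3.27, 140.29], [-89.18, 269.18], [5.43, 117.66], [-154.24, 154.24]. Speed limits (degrees/s): [147.25, 147.25, 180, 180, 180, 180, 180].

## Interface

Orientations are given as a 3x3 rotation matrix whose columns are the frame's x, y, z axes.
In Python, from station import arm gives the robot as it stands. The module is installed in compiled form; this text tells all that it offers.
- The arm moves only by the tool apply_moves, never from a script. Its arguments are lists of equal length, an entry for each row: "fingers": the opening, from -1 (shut) to 1 (fully open); "xyz": the shift along the tool's x, y, z in cm, a list of three; "rotation": the turn, a rotation vector about the tool's x, y, z in degrees, a list of three. A call has 1 to 10 rows; each row is the pose to reach, as a shift and turn from the pose commanded when the call began, along the tool's axes at that moment; what a row does not reach only later rows make up. A row lasts 1/10 s, in which the tool goes at most 50 mm and 8.59 degrees, less where a joint would pass 70% of its speed; a pose out of reach is approached as far as the arm can. A call with a gripper value outside its range is refused whole. The fingers move at their own pace and stop on an object; the grip force is fixed at half the most. Time passes only in rows, so rows that repeat a pose let the fingers close. It gives the time, the measured TCP pose, the force, the opening and the grip force at its end, in the units of the state.
- arm.sense(): the state, without advancing time (a new reading comes with each control period).
- arm.snapshot(name): name is "scene" or "side" or "wrist"; returns a dict with "pixels" (480x640x3 uint8, red, green, blue), "intrinsics" (3x3 intrinsics, pixels), "pose" (4x4, takes a point from camera to world coordinates). Camera axes: x right, y up, looking along -z (the intrinsics and any distortion apply to the point x, -y, -z); pixel columns grow to the right and rows downward; lengths in m; the calibration is good to about 2 mm. The wrist camera is an equidistant fisheye: a pixel r from the principal point sees the ray r / f radians off the axis. A picture is of the moment at which its call begins. There is no depth.
- arm.hand_in(): hands the job in; it is judged then, once.
Trained networks look in a picture, given as the dict that the camera call returned (one of the last four; its "shot" number tells which), for a name from the list of things; names that differ only in an ending like _2 or _b are one class to them, and where a whole thing is asked for, a point or a joint stands for the part that bears it (a point fixed in the world has none). Each returns a list of dicts, best first, with "conf" (0 to 1); they miss things now and then, are a little off and sometimes report something else, mostly with a low value. They report only what shows in the picture. A call takes as long as a camera call. They do not tell look-alikes from the thing itself.
- arm.trace(query, picture): "mask" (480x640 bool, what is visible of it) and "bbox" ([left, top, width, height] as shares, 0 to 1, of the picture: columns of its width, rows of its height, round what is visible of it).
- arm.pinpoint(query, picture): "location" ([column, row] as shares, 0 to 1, of the picture: columns of its width, rows of its height: a listed point, or the origin of a listed thing).
The state is a dict: "time": time; "joint_pos": joint angles; "joint_vel": joint speeds; "effort": joint torques, N m; "position": TCP position; "orientation": TCP orientation; "wrist_force": force on the tool from outside, world axes, zero at the start; "moment": the same for the moment, N m; "width": opening from 0.0 (shut) to 1.0 (fully open); "gripper_force": force on a finger pad.
Only numpy, scipy, OpenCV 4.12 (cv2) and the standard library are available. Lean on these libraries where they do the work, as an engineer would, in place of code of your own. Each camera call takes 0.05 s, during which the arm holds its last target. There are 200 camera calls.

## Working session

There is one attempt and no reset: what is moved stays moved. The work goes in short steps, Python scripts to look and compute and a tool call to move; the robot and the scene stay as the last step left them, time stands still between calls to the robot, and variables do not carry over. Pictures are saved under pics/ and viewed, at most 10 in all, crops included, and the job is handed in when it is done.

Besides the shell and the picture viewer there is one more tool, called after ">>>" by a JSON object that holds its "fn" and its "kwargs". apply_moves: Moves the arm, as the interface text tells. Its arguments: {"type":"object","properties":{"fingers":{"type":"array"},"xyz":{"type":"array"},"rotation":{"type":"array"}},"required":["fingers","xyz","rotation"]}

```bash
mkdir -p pics
cat > h.py <<'E'
import numpy as np,cv2
from station import arm
def save(p,n): cv2.imwrite('pics/'+n,cv2.cvtColor(p['pixels'],cv2.COLOR_RGB2BGR))
def ray(p,px,fish=False):
    K=np.array(p['intrinsics']);T=np.array(p['pose'])
    a=(px[0]-K[0,2])/K[0,0];b=(px[1]-K[1,2])/K[1,1]
    if fish:
        r=np.hypot(a,b);s=np.sin(r)/r if r>1e-9 else 1;d=np.array([a*s,-b*s,-np.cos(r)])
    else: d=np.array([a,-b,-1.])
    return T[:3,3],T[:3,:3]@d
def onz(p,px,z,fish=False):
    o,d=ray(p,px,fish);return o+d*(z-o[2])/d[2]
def proj(p,X,fish=False):
    K=np.array(p['intrinsics']);T=np.array(p['pose'])
    c=T[:3,:3].T@(np.asarray(X)-T[:3,3]);x,y,z=c[0],-c[1],-c[2]
    if fish:
        r=np.hypot(x,y);t=np.arctan2(r,z);x,y=x/r*t,y/r*t
    else: x,y=x/z,y/z
    return np.array([K[0,0]*x+K[0,2],K[1,1]*y+K[1,2]])
E
python3 - <<'E'
from h import *
for n in['scene','side','wrist']:
    p=arm.snapshot(n);save(p,n+'0.png');print(n,np.round(p['pose'],3).tolist(),np.round(p['intrinsics'],1).tolist())
    for q,z in[('barrel_a',.015),('lane_mouth',.015),('pocket',.015),('knob',.056),('mark',.015),('reader',.015),('master',.015),('feeder',0),('cap',.015)]:
        for r in arm.pinpoint(q,p)[:4]:
            px=np.array(r['location'])*[640,480];print(q,round(r['conf'],2),px.round(),onz(p,px,z,n=='wrist').round(4))
s=arm.sense();print(s)
E
```

```text
scene [[0.479, -0.746, 0.463, 1.177], [0.878, 0.398, -0.267, -0.311], [0.015, 0.534, 0.845, 1.156], [0.0, 0.0, 0.0, 1.0]] [[580.9, 0.0, 315.6], [0.0, 580.9, 248.1], [0.0, 0.0, 1.0]]
barrel_a 0.77 [329. 228.] [0.5154 0.1038 0.015 ]
barrel_a 0.72 [348. 269.] [0.6354 0.0879 0.015 ]
barrel_a 0.61 [353. 209.] [0.4949 0.1844 0.015 ]
barrel_a 0.56 [321. 253.] [0.5702 0.0539 0.015 ]
lane_mouth 0.76 [301. 263.] [0.5716 0.0011 0.015 ]
lane_mouth 0.64 [242. 338.] [ 0.6759 -0.1968  0.015 ]
pocket 0.63 [259. 284.] [ 0.5765 -0.1084  0.015 ]
knob 0.66 [240. 246.] [ 0.4893 -0.1114  0.056 ]
mark 0.71 [239. 270.] [ 0.5212 -0.1321  0.015 ]
reader 0.91 [218. 282.] [ 0.5274 -0.1868  0.015 ]
master 0.73 [245. 339.] [ 0.6815 -0.1923  0.015 ]
feeder 0.96 [292. 272.] [ 0.5755 -0.0266 -0.    ]
cap 0.8 [314. 317.] [ 0.7049 -0.0394  0.015 ]
side [[-0.917, 0.271, -0.293, 0.222], [-0.399, -0.58, 0.71, 0.876], [0.022, 0.768, 0.64, 0.843], [0.0, 0.0, 0.0, 1.0]] [[537.0, 0.0, 319.4], [0.0, 537.0, 243.6], [0.0, 0.0, 1.0]]
barrel_a 0.9 [284. 276.] [0.6278 0.0942 0.015 ]
barrel_a 0.79 [312. 270.] [0.5788 0.0503 0.015 ]
[... 1036 characters left out ...]
433]), 'joint_vel': array([ 0.01990639,  0.03052004,  0.0068955 , -0.1198552 , -0.04914939,
       -0.01653414,  0.11060585]), 'effort': array([ 2.80219683e-04, -4.93378973e+01, -3.81393917e-01, -3.14567292e+01,
        1.32655099e-02,  1.39467185e-03,  4.85246471e-05]), 'position': array([ 0.28260628, -0.58534847,  0.19202434]), 'orientation': array([[ 9.00505856e-01,  4.34843882e-01, -2.80519769e-05],
       [ 4.34843882e-01, -9.00505857e-01, -7.42389728e-06],
       [-2.84892058e-05, -5.51296757e-06, -1.00000000e+00]]), 'wrist_force': array([ 0.54100317,  0.23646613, -1.19137404]), 'moment': array([ 0.03754221, -0.01487989,  0.02051141]), 'gripper_force': 0.0, 'width': 0.9996434458943059}
```

View pics/scene0.png

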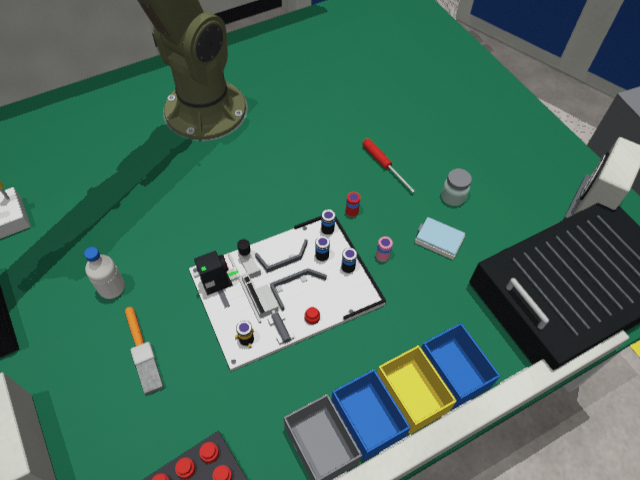

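View pics/side0.png

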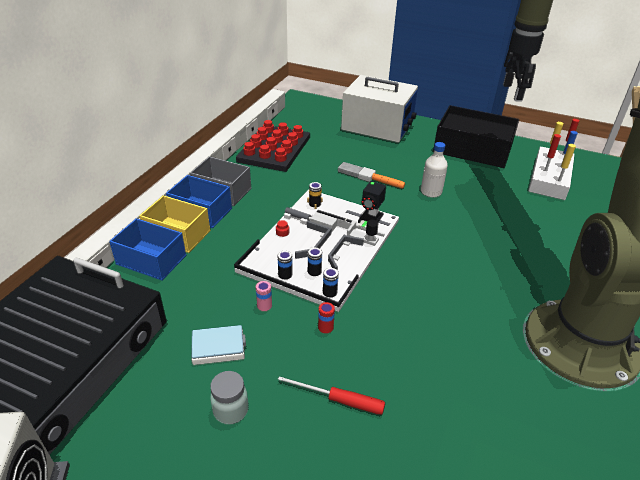

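The three black, blue-banded barrels are on the apron in the scene view at (329,222), (322,247) and (348,260). The look-alikes are red at (352,204), pink at (384,248) and the gold-banded master at (245,331), and I'll leave all three alone. The reader is at (212,270) and the knob at (243,246). I'll move above the feeder for a close look.

>>> {"fn": "apply_moves", "kwargs": {"fingers": [1,1,1,1,1,1,1,1,1,1], "xyz": [[0,0,-5],[0,0,-10],[52.4,-41.3,-10],[52.4,-41.3,-10],[52.4,-41.3,-10],[52.4,-41.3,-10],[52.4,-41.3,-10],[52.4,-41.3,-10],[52.4,-41.3,-10],[52.4,-41.3,-10]], "rotation": [[0,0,0],[0,0,0],[0,0,-64.2],[0,0,-64.2],[0,0,-64.2],[0,0,-64.2],[0,0,-64.2],[0,0,-64.2],[0,0,-64.2],[0,0,-64.2]]}}

```text
time: 2.5
position: [0.4584, -0.2239, 0.2924]
orientation: [[-0.004, 1.0, 0.001], [1.0, 0.004, -0.001], [-0.001, 0.001, -1.0]]
wrist_force: [2.0, -0.1, -0.2]
width: 1.002
gripper_force: 0.0
```

>>> {"fn": "apply_moves", "kwargs": {"fingers": [1,1,1,1,1,1,1], "xyz": [[20,11.7,0],[20,11.7,0],[20,11.7,0],[20,11.7,0],[20,11.7,0],[20,11.7,0],[20,11.7,0]], "rotation": [[0,0,0],[0,0,0],[0,0,0],[0,0,0],[0,0,0],[0,0,0],[0,0,0]]}}

```text
time: 3.2
position: [0.5749, -0.0253, 0.2918]
orientation: [[-0.001, 1.0, -0.001], [1.0, 0.001, -0.0], [-0.0, -0.001, -1.0]]
wrist_force: [0.4, -0.6, 0.5]
width: 1.003
gripper_force: 0.0
```

Run:
```python
from h import *
p=arm.snapshot('wrist');save(p,'w1.png');print(arm.sense()['position'])
np.savez('w1.npz',pixels=p['pixels'],pose=p['pose'],intrinsics=p['intrinsics'])
for q,z in[('barrel_a',.015),('lane_mouth',.015),('pocket',.015),('knob',.056),('mark',.015),('reader',.015),('master',.015),('feeder',0),('cap',.015)]:
    for r in arm.pinpoint(q,p)[:5]:
        px=np.array(r['location'])*[640,480];print(q,round(r['conf'],2),px.round(),onz(p,px,z,True).round(4))
```

```text
[ 0.57473675 -0.02683633  0.2918579 ]
barrel_a 0.97 [251.  30.] [0.4942 0.1755 0.015 ]
barrel_a 0.96 [362. 103.] [0.6298 0.0825 0.015 ]
barrel_a 0.96 [366.  28.] [0.6335 0.177  0.015 ]
barrel_a 0.86 [268.  92.] [0.5161 0.0951 0.015 ]
barrel_a 0.74 [316. 126.] [0.5742 0.0528 0.015 ]
pocket 0.86 [316. 250.] [ 0.574  -0.1075  0.015 ]
pocket 0.57 [321. 194.] [ 0.5804 -0.0323  0.015 ]
pocket 0.2 [321. 169.] [ 5.793e-01 -5.000e-04  1.500e-02]
knob 0.76 [252. 260.] [ 0.4961 -0.1051  0.056 ]
mark 0.81 [283. 277.] [ 0.5289 -0.1461  0.015 ]
reader 0.63 [281. 308.] [ 0.5238 -0.1944  0.015 ]
master 0.79 [393. 301.] [ 0.6817 -0.1839  0.015 ]
master 0.62 [328. 404.] [ 0.5939 -0.3786  0.015 ]
feeder 0.85 [318. 196.] [ 0.5765 -0.0382  0.    ]
cap 0.96 [421. 204.] [ 0.7092 -0.0441  0.015 ]
```

View pics/w1.png

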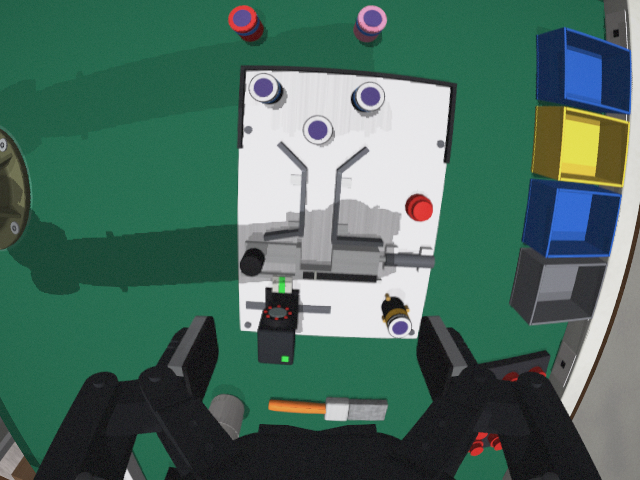

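```bash
cat >> h.py <<'E'
def top(p,x0,x1,y0,y1,z,s,fish=True):
    "top-down: column grows with x, row grows with -y, s px per m"
    w,h=int((x1-x0)*s),int((y1-y0)*s)
    m=np.array([[proj(p,[x0+(i+.5)/s,y1-(j+.5)/s,z],fish) for i in range(w)] for j in range(h)],np.float32)
    return cv2.remap(p['pixels'],m,None,cv2.INTER_CUBIC)
E
python3 - <<'E'
from h import *
p=dict(np.load('w1.npz'))
im=top(p,.5,.66,-.16,.07,.033,2500);cv2.imwrite('pics/t1.png',im[...,::-1])
g=im.astype(int).sum(2)/3
for y in np.arange(.025,-.075,-.01):
    j=int((.07-y)*2500);r=g[j-3:j+4].mean(0)
    d=(r<140).astype(int);e=np.flatnonzero(np.diff(d));print(round(y,3),[round(.5+(k+1)/2500,4) for k in e])
E
```

```text
0.025 [np.float64(0.5336), np.float64(0.5428), np.float64(0.6248), np.float64(0.6352)]
0.015 [np.float64(0.5428), np.float64(0.5524), np.float64(0.6132), np.float64(0.6244)]
0.005 [np.float64(0.5524), np.float64(0.5616), np.float64(0.6008), np.float64(0.6124)]
-0.005 [np.float64(0.5564), np.float64(0.5624), np.float64(0.5972), np.float64(0.6036)]
-0.015 [np.float64(0.5556), np.float64(0.5612), np.float64(0.5968), np.float64(0.6028)]
-0.025 [np.float64(0.5552), np.float64(0.5616), np.float64(0.596), np.float64(0.6024)]
-0.035 [np.float64(0.5552), np.float64(0.5608), np.float64(0.5956), np.float64(0.6016)]
-0.045 [np.float64(0.5544), np.float64(0.5596), np.float64(0.594), np.float64(0.602)]
-0.055 [np.float64(0.5528), np.float64(0.56), np.float64(0.5932), np.float64(0.6012)]
-0.065 [np.float64(0.5512), np.float64(0.5596), np.float64(0.5928), np.float64(0.6012)]
```

View pics/t1.png

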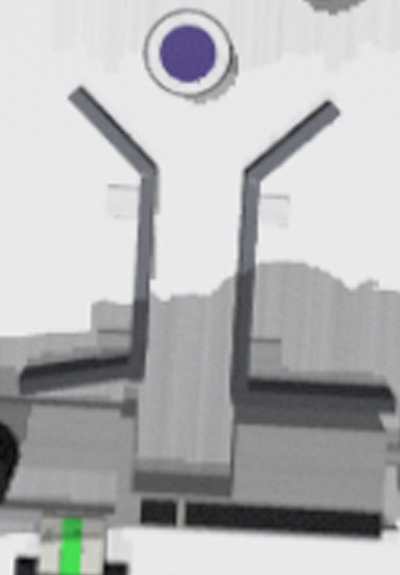

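```bash
cat >> h.py <<'E'
uy=np.array([.055,.9985]);ux=np.array([.9985,-.055]);M=np.array([.5804,.001])
def fe(w): d=np.asarray(w)[:2]-M;return np.array([d@ux,d@uy+.04])*1000
E
python3 - <<'E'
from h import *
p=dict(np.load('w1.npz'))
hsv=cv2.cvtColor(p['pixels'],cv2.COLOR_RGB2HSV)
m=cv2.inRange(hsv,(112,70,60),(135,255,255))
n,l,st,c=cv2.connectedComponentsWithStats(m)
for i in range(1,n):
    if st[i,4]>80:
        w=onz(p,c[i],.073,True);print(c[i].round(1),st[i,4],w.round(4),fe(w).round(1))
s=arm.sense();print('tcp',s['position'],fe(s['position']))
for px,z in [((252,255),.071),((283,277),.037)]: print(fe(onz(p,px,z,True)))
E
```

```text
[241.7  17.7] 214 [0.4944 0.1764 0.073 ] [-95.5 210.4]
[372.2  17.9] 225 [0.6332 0.1747 0.073 ] [ 43.1 216.4]
[262.9  87.2] 261 [0.5176 0.0965 0.073 ] [-67.9 131.9]
[370.  96.] 263 [0.6308 0.0871 0.073 ] [ 45.6 128.7]
[317.2 129.6] 268 [0.5751 0.0496 0.073 ] [-8.  88.3]
[399.7 327.5] 146 [ 0.6812 -0.1917  0.073 ] [ 111.3 -146.9]
tcp [ 0.57484077 -0.02635047  0.29210881] [-4.04661276 12.38479503]
[-76.10674823 -58.45854199]
[-41.54021069 -99.70322502]
```

>>> {"fn": "apply_moves", "kwargs": {"fingers": [1,1,1,1,1,1,1,1,1,1], "xyz": [[4,0,0],[7.6,0,0],[7.6,0,4],[7.6,0,8],[7.6,0,12],[7.6,0,16],[7.6,0,20],[7.6,0,23],[7.6,0,25],[7.6,0,25]], "rotation": [[0,0,3.1],[0,0,3.1],[0,0,3.1],[0,0,3.1],[0,0,3.1],[0,0,3.1],[0,0,3.1],[0,0,3.1],[0,0,3.1],[0,0,3.1]]}}

```text
time: 4.7
position: [0.5722, 0.0496, 0.0388]
orientation: [[0.055, 0.998, -0.006], [0.999, -0.055, 0.0], [-0.0, -0.006, -1.0]]
wrist_force: [-0.0, -0.4, 0.7]
width: 1.001
gripper_force: 0.0
```

Run:
```python
from h import *
s=arm.sense();print('tcp',s['position'],fe(s['position']),s['orientation'].round(3).tolist(),s['wrist_force'])
p=arm.snapshot('wrist');save(p,'w2.png')
```

```text
tcp [0.57220638 0.04962994 0.03882381] [-10.85597736  88.1063427 ] [[0.055, 0.998, -0.006], [0.999, -0.055, 0.0], [-0.0, -0.006, -1.0]] [-0.03415478 -0.43462483  0.65918172]
```

View pics/w2.png

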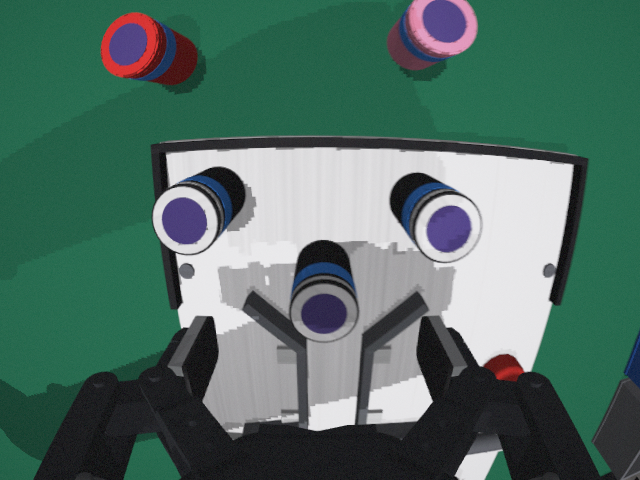

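The wrist view shows the front barrel (top at 323,313) between the pads at columns 218 and 418. The TCP reads 2.6 mm too far left and 3 mm low, so I'll correct both and grip.

>>> {"fn": "apply_moves", "kwargs": {"fingers": [1,1,0.2,-0.2,-1,-1,-1,-1,-1,-1], "xyz": [[0,0.25,-0.35],[0,0.25,-0.35],[0,0.25,-0.35],[0,0.25,-0.35],[0,0.25,-0.35],[0,0.25,-0.35],[0,0.25,-0.35],[0,0.25,-0.35],[0,0.25,-0.35],[0,0.25,-0.35]], "rotation": [[-0.35,0,0],[-0.35,0,0],[-0.35,0,0],[-0.35,0,0],[-0.35,0,0],[-0.35,0,0],[-0.35,0,0],[-0.35,0,0],[-0.35,0,0],[-0.35,0,0]]}}

```text
time: 5.75
position: [0.5774, 0.05, 0.0454]
orientation: [[0.054, 0.998, 0.006], [0.999, -0.054, -0.0], [-0.0, 0.006, -1.0]]
wrist_force: [-0.3, -0.0, -0.8]
width: -0.005
gripper_force: 0.0
```

Run:
```python
from h import *
s=arm.sense();print('tcp',s['position'],fe(s['position']),s['orientation'].round(4).tolist(),s['wrist_force'],s['width'],s['gripper_force'])
```

```text
tcp [0.57743582 0.05002923 0.04544318] [-5.65633929 88.79265378] [[0.0545, 0.9985, 0.006], [0.9985, -0.0545, -0.0004], [-0.0001, 0.006, -1.0]] [-0.27748245 -0.01384282 -0.77340605] -0.004639403952838406 0.0
```

Run:
```python
from h import *
p=arm.snapshot('wrist');save(p,'w3.png')
```

```text
(no output)
```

View pics/w3.png

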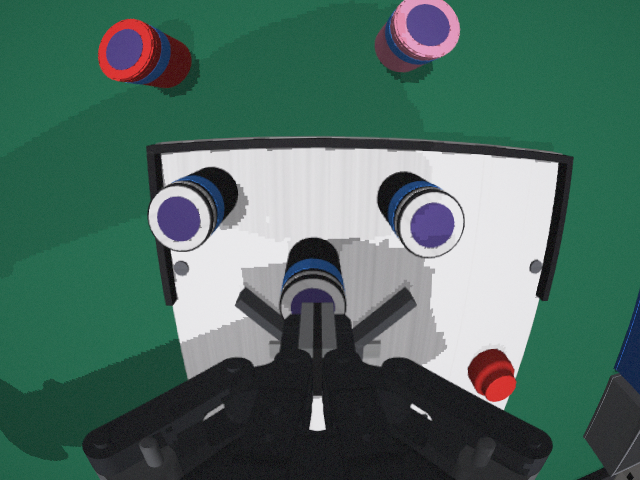

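Run:
```python
from h import *
s=arm.sense();R=s['orientation'];t=s['position']
p=arm.snapshot('wrist');print(np.round(p['pose'],3).tolist(),t)
for d in [0,.019,.04]: print('tcp',d,[proj(p,t-R[:,2]*d+R[:,0]*o,True).round(0).tolist() for o in(-.011,0,.011)])
for z in(.015,.073): print('barrel',[proj(p,[.575,y,z],True).round(0).tolist() for y in(.03,.05,.07)])
for n in['side','scene']:
    q=arm.snapshot(n);save(q,n+'1.png')
    u=proj(q,t);print(n,u,proj(q,[.575,.05,.073]),proj(q,[.575,.05,.015]))
    c=q['pixels'][int(u[1])-50:int(u[1])+50,int(u[0])-60:int(u[0])+60];cv2.imwrite(f'pics/{n}c.png',cv2.resize(c,None,fx=4,fy=4,interpolation=cv2.INTER_CUBIC)[...,::-1])
a=cv2.imread('pics/sidec.png');b=cv2.imread('pics/scenec.png');cv2.imwrite('pics/both.png',cv2.resize(np.hstack([a,b]),(800,333)))
```

```text
[[0.998, 0.053, 0.012, 0.581], [-0.055, 0.943, 0.329, 0.135], [0.006, -0.329, 0.944, 0.227], [0.0, 0.0, 0.0, 1.0]] [0.57745107 0.04998725 0.04545714]
tcp 0 [[317.0, 301.0], [317.0, 283.0], [317.0, 264.0]]
tcp 0.019 [[317.0, 319.0], [317.0, 299.0], [317.0, 279.0]]
tcp 0.04 [[317.0, 342.0], [317.0, 321.0], [317.0, 299.0]]
barrel [[314.0, 291.0], [313.0, 262.0], [311.0, 231.0]]
barrel [[314.0, 343.0], [312.0, 308.0], [309.0, 269.0]]
side [313.17512154 260.5420972 ] [314.37679964 251.50320759] [313.95684239 270.87729626]
scene [321.62498184 249.19438256] [321.38956984 241.76834103] [320.8039215  255.42979484]
```

View pics/both.png

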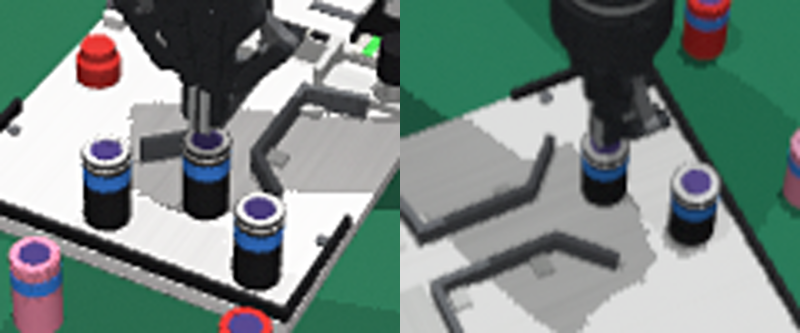

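The closed fingers hover just above the barrel top: side crop at about (205,130), scene crop at about (597,140). The real tips therefore sit about 35 mm behind the reported TCP. I'll raise, open and go down with the TCP lower by that amount.

>>> {"fn": "apply_moves", "kwargs": {"fingers": [-1,1,1,1,1,1,1,1,1,1], "xyz": [[0,-0.1,-2],[0,-0.23,-4],[0,-0.23,-4],[0,-0.23,-4],[0,-0.23,-4],[0,-0.23,-2],[0,-0.23,0],[0,-0.23,1],[0,-0.23,2],[0,-0.23,2]], "rotation": [[0.35,0,0],[0.35,0,0],[0.35,0,0],[0.35,0,0],[0.35,0,0],[0.35,0,0],[0.35,0,0],[0.35,0,0],[0.35,0,0],[0.35,0,0]]}}

```text
time: 6.95
position: [0.5741, 0.05, 0.0239]
orientation: [[0.054, 0.999, -0.003], [0.999, -0.054, 0.0], [-0.0, -0.003, -1.0]]
wrist_force: [-1.2, 0.5, -0.1]
width: 1.001
gripper_force: 0.0
```

>>> {"fn": "apply_moves", "kwargs": {"fingers": [1,1,1,1], "xyz": [[0,0,0.9],[0,0,1.7],[0,0,1.7],[0,0,1.7]], "rotation": [[0,0,0],[0,0,0],[0,0,0],[0,0,0]]}}

```text
time: 7.35
position: [0.5753, 0.0501, 0.0085]
orientation: [[0.055, 0.999, -0.0], [0.999, -0.055, -0.0], [-0.0, -0.0, -1.0]]
wrist_force: [-0.1, -0.5, 0.2]
width: 1.001
gripper_force: 0.0
```

Run:
```python
from h import *
s=arm.sense();print('tcp',s['position'],fe(s['position']),s['orientation'].round(4).tolist(),s['wrist_force'],s['width'],s['gripper_force'])
for n in['side']:
    q=arm.snapshot(n);u=proj(q,s['position']+[0,0,.03])
    c=q['pixels'][int(u[1])-50:int(u[1])+50,int(u[0])-60:int(u[0])+60];a=cv2.resize(c,None,fx=4,fy=4,interpolation=cv2.INTER_CUBIC)
w=arm.snapshot('wrist')['pixels'][150:450,140:500]
cv2.imwrite('pics/b2.png',np.hstack([cv2.resize(a,(400,333)),cv2.resize(w,(400,333))])[...,::-1])
```

```text
tcp [0.57527971 0.05010279 0.00846662] [-7.81326342 88.7475178 ] [[0.0545, 0.9985, -0.0001], [0.9985, -0.0545, -0.0001], [-0.0001, -0.0001, -1.0]] [-0.09967429 -0.49326689  0.22572787] 1.001113951362989 0.0
```

View pics/b2.png

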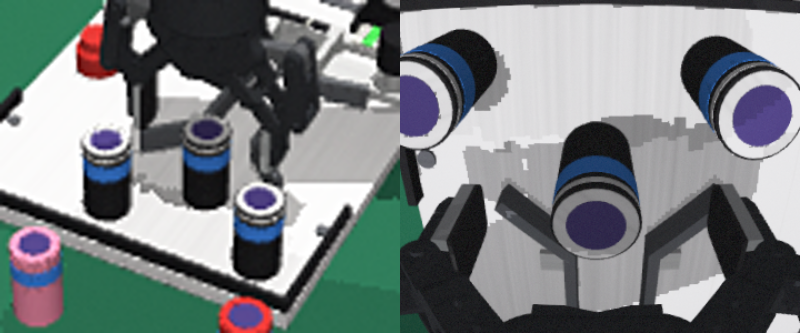

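The barrel stands centred between the open pads (crop 597,222), so I'll close.

>>> {"fn": "apply_moves", "kwargs": {"fingers": [0.2,-0.1,-1,-1,-1,-1,-1], "xyz": [[0,0,0],[0,0,0],[0,0,0],[0,0,0],[0,0,0],[0,0,0],[0,0,0]], "rotation": [[0,0,0],[0,0,0],[0,0,0],[0,0,0],[0,0,0],[0,0,0],[0,0,0]]}}

```text
time: 8.15
position: [0.5756, 0.0502, 0.0088]
orientation: [[0.055, 0.999, 0.001], [0.999, -0.055, -0.0], [-0.0, 0.001, -1.0]]
wrist_force: [-1.2, 0.0, 3.7]
width: 0.354
gripper_force: 59.3
```

```bash
cat > m.py <<'E'
# measure lane centre and held barrel top offset in current wrist view
from h import *
s=arm.sense();print('tcp',fe(s['position']).round(1),s['position'][2].round(4),s['wrist_force'].round(1),round(s['width'],3),s['gripper_force'])
p=arm.snapshot('wrist')
hsv=cv2.cvtColor(p['pixels'],cv2.COLOR_RGB2HSV)
m=cv2.inRange(hsv,(112,70,40),(135,255,255))
n,l,st,c=cv2.connectedComponentsWithStats(m)
for i in range(1,n):
    if st[i,4]>150: print('top',c[i].round(1),st[i,4],fe(onz(p,c[i],.073,True)).round(1))
s2=3000;x0,x1,y0,y1=.53,.63,-.07,.03
g=top(p,x0,x1,y0,y1,.033,s2).astype(int).mean(2)
for y in np.arange(.0,-.06,-.01):
    j=int((y1-y)*s2);r=g[j-3:j+4].mean(0)
    e=np.flatnonzero(np.diff((r<130).astype(int)));print(round(y,3),[fe([x0+(k+1)/s2,y]).round(1).tolist()[0] for k in e])
E
python3 m.py
```

```text
tcp [-7.5 88.8] 0.0088 [-1.2  0.   3.7] 0.354 59.33354437351227
top [461.2  12.2] 1218 [ 39.4 212.9]
top [86.6 36.5] 1504 [-88.4 210.5]
top [148.7 245.1] 2142 [-67.8 132.8]
top [465.3 253.7] 2225 [ 45.5 129.5]
top [316.9 352.2] 1815 [-7.4 89.3]
0.0 [-28.3, -24.6, -17.0, 13.6]
-0.01 [-33.7, -24.1, -16.8, 15.2]
-0.02 [-34.5, -24.2, -16.9, 15.1]
-0.03 [-34.3, -24.3, -17.0, 15.0]
-0.04 [50.8]
-0.05 []
```

>>> {"fn": "apply_moves", "kwargs": {"fingers": [-1,-1,-1,-1,-1,-1,-1,-1], "xyz": [[-0.5,0.4,0],[-1.3,0.75,0],[-2.5,0.75,0],[-3.7,0.75,0],[-4.8,0.75,0],[-5.5,0.75,0],[-6,0.75,0],[-6,0.75,0]], "rotation": [[0,0,0],[0,0,0],[0,0,0],[0,0,0],[0,0,0],[0,0,0],[0,0,0],[0,0,0]]}}

```text
time: 9.0
position: [0.58, -0.012, 0.0088]
orientation: [[0.056, 0.998, 0.001], [0.998, -0.056, -0.001], [-0.001, 0.001, -1.0]]
wrist_force: [0.2, 1.1, 4.7]
width: 0.355
gripper_force: 60.4
```

```bash
python3 m.py
```

```text
tcp [ 0.3 27. ] 0.0088 [0.2 1.1 4.7] 0.355 60.36635756492615
top [456.6  73.2] 2841 [ 45.4 129.4]
top [115.4  73.4] 2317 [-67.8 132.7]
top [317.  352.2] 1815 [ 0.4 27.5]
0.0 [-34.6, -15.7, -14.7, 14.6, 15.3, 27.6]
-0.01 [-24.8, 24.2]
-0.02 [-34.9, 32.7]
-0.03 [-38.6, 10.3, 10.6, 11.0, 12.0, 37.9]
-0.04 [-45.7, -16.5, -14.1, 19.5, 19.8, 41.5]
-0.05 [49.0]
```

>>> {"fn": "apply_moves", "kwargs": {"fingers": [-1,-1,-1,-1,-1,-1,-1,-1,-1,-1], "xyz": [[-1,0,0],[-2.2,0,0],[-3.5,0,0],[-4.8,0,0],[-6,0,0],[-7.2,0,0],[-8.2,0,0],[-9,0,0],[-9.3,0,0],[-9.3,0,0]], "rotation": [[0,0,0],[0,0,0],[0,0,0],[0,0,0],[0,0,0],[0,0,0],[0,0,0],[0,0,0],[0,0,0],[0,0,0]]}}

```text
time: 10.05
position: [0.5746, -0.1047, 0.0088]
orientation: [[0.056, 0.998, 0.001], [0.998, -0.056, -0.001], [-0.0, 0.001, -1.0]]
wrist_force: [0.6, 3.4, 6.5]
width: 0.357
gripper_force: 60.5
```

Run:
```python
from h import *
s=arm.sense();print(fe(s['position']),s['wrist_force'])
```

```text
[-1.86602060e-02 -6.58210659e+01] [0.5999776  3.41029852 6.49392816]
```

>>> {"fn": "apply_moves", "kwargs": {"fingers": [-1,-1,-1], "xyz": [[-0.15,0,0],[-0.3,0,0],[-0.3,0,0]], "rotation": [[0,0,0],[0,0,0],[0,0,0]]}}

```text
time: 10.35
position: [0.5744, -0.1065, 0.0089]
orientation: [[0.055, 0.998, 0.001], [0.998, -0.055, 0.0], [0.0, 0.001, -1.0]]
wrist_force: [0.6, 4.3, 6.4]
width: 0.352
gripper_force: 60.4
```

>>> {"fn": "apply_moves", "kwargs": {"fingers": [-1,-1,-1,-1], "xyz": [[-0.1,0,0],[-0.2,0,0],[-0.3,0,0],[-0.3,0,0]], "rotation": [[0,0,0],[0,0,0],[0,0,0],[0,0,0]]}}

```text
time: 10.75
position: [0.5743, -0.1091, 0.0089]
orientation: [[0.055, 0.998, 0.001], [0.998, -0.055, 0.001], [0.001, 0.001, -1.0]]
wrist_force: [-0.2, 4.6, 8.1]
width: 0.355
gripper_force: 60.5
```

>>> {"fn": "apply_moves", "kwargs": {"fingers": [-1,-1,-1], "xyz": [[-0.1,0,0],[-0.2,0,0],[-0.2,0,0]], "rotation": [[0,0,0],[0,0,0],[0,0,0]]}}

```text
time: 11.05
position: [0.5742, -0.1106, 0.0089]
orientation: [[0.054, 0.999, 0.001], [0.999, -0.054, 0.001], [0.001, 0.001, -1.0]]
wrist_force: [0.5, 5.8, 7.0]
width: 0.354
gripper_force: 60.5
```

```bash
python3 m.py
```

```text
tcp [ -0.  -71.8] 0.0089 [0.5 5.8 7. ] 0.354 60.455414056777954
top [317.  352.2] 1805 [  0.1 -71.5]
0.0 [-24.0, -21.6, -21.0, -16.3, 17.3, 27.6]
-0.01 [-24.1, -15.8, 16.2, 23.5]
-0.02 [-23.9, -15.9, 16.1, 23.7]
-0.03 [-24.0, -16.0, 16.0, 23.6]
-0.04 [-24.1, -16.1, 15.8, 23.5]
-0.05 [-24.2, -15.9, 16.1, 23.4]
```

>>> {"fn": "apply_moves", "kwargs": {"fingers": [0.2,0.2,0.2,0.2,0.2,1,1,1,1,1], "xyz": [[0,0,0],[0,0,0],[0,0,0],[0,0,-4],[0,0,-8],[4,-1.3,-8],[8.5,-3,-8],[13,-5,-8],[17.5,-6.5,-8],[20.4,-6.8,-8]], "rotation": [[0,0,0],[0,0,0],[0,0,0],[0,0,0],[0,0,0],[0,0,0],[0,0,0],[0,0,0],[0,0,0],[0,0,0]]}}

```text
time: 12.1
position: [0.515, 0.0991, 0.0883]
orientation: [[0.051, 0.999, -0.001], [0.999, -0.051, -0.001], [-0.001, -0.001, -1.0]]
wrist_force: [-0.5, -0.0, 0.6]
width: 0.998
gripper_force: 0.0
```

>>> {"fn": "apply_moves", "kwargs": {"fingers": [1,1,1,1,1,1], "xyz": [[0,0,0],[0,0,3],[0,0,5],[0,0,7],[0,0,8],[0,0,8]], "rotation": [[0,0,0],[0,0,0],[0,0,0],[0,0,0],[0,0,0],[0,0,0]]}}

```text
time: 12.7
position: [0.516, 0.095, 0.0069]
orientation: [[0.056, 0.998, -0.003], [0.998, -0.056, -0.001], [-0.001, -0.003, -1.0]]
wrist_force: [0.8, -0.2, -0.2]
width: 0.998
gripper_force: 0.0
```

```bash
python3 m.py | head -6
python3 - <<'E'
from h import *
q=arm.snapshot('scene')
for r in arm.pinpoint('barrel_a',q)[:7]:
    px=np.array(r['location'])*[640,480];print(round(r['conf'],2),px.round(),fe(onz(q,px,.015)).round(0))
E
```

```text
tcp [-69.5 130.3] 0.0069 [ 0.8 -0.2 -0.2] 0.998 0.0
top [232.6 122.3] 2542 [-95.2 215.3]
top [590.9 128.1] 1256 [ 32.3 220.9]
top [572.1 340.6] 920 [ 46.3 129.2]
top [320.6 350.9] 1900 [-67.8 132.8]
0.0 [-18.3, -13.7]
0.84 [353. 212.] [-88. 212.]
0.73 [379. 253.] [ 43. 213.]
0.71 [347. 269.] [ 49. 127.]
0.69 [327. 226.] [-76. 136.]
0.63 [260. 281.] [ -5. -65.]
0.6 [257. 284.] [ -0. -73.]
```

Barrel_b is well between the pads, so I'll nudge and close.

>>> {"fn": "apply_moves", "kwargs": {"fingers": [0.2,-0.1,-1,-1,-1,-1,-1], "xyz": [[0.1,0.05,0],[0.1,0.05,0],[0.1,0.05,0],[0.1,0.05,0],[0.1,0.05,0],[0.1,0.05,0],[0.1,0.05,0]], "rotation": [[0,0,0],[0,0,0],[0,0,0],[0,0,0],[0,0,0],[0,0,0],[0,0,0]]}}

```text
time: 13.55
position: [0.5181, 0.0974, 0.009]
orientation: [[0.055, 0.999, 0.001], [0.999, -0.055, -0.0], [-0.0, 0.001, -1.0]]
wrist_force: [-1.8, -0.8, 5.4]
width: 0.348
gripper_force: 59.4
```

```bash
python3 m.py|head -6
```

```text
tcp [-67.5 132.8] 0.009 [-1.8 -0.8  5.4] 0.348 59.35019910335541
top [229.2 129.6] 2463 [-95.3 215.5]
top [583.1 133.4] 1309 [ 32.2 221. ]
top [564.  342.7] 937 [ 45.7 129.4]
top [316.9 352.7] 1811 [-67.4 132.9]
0.0 [-7.7, 1.3]
```

>>> {"fn": "apply_moves", "kwargs": {"fingers": [-1,-1,-1,-1,-1,-1,-1,-1,-1,-1], "xyz": [[-0.7,0.9,0],[-1.6,2.1,0],[-2.5,3.3,0],[-3.4,4.5,0],[-4.3,5.7,0],[-5.2,6.6,0],[-6.2,6.75,0],[-7.2,6.75,0],[-7.6,6.75,0],[-7.6,6.75,0]], "rotation": [[0,0,0],[0,0,0],[0,0,0],[0,0,0],[0,0,0],[0,0,0],[0,0,0],[0,0,0],[0,0,0],[0,0,0]]}}

```text
time: 14.6
position: [0.5817, 0.0172, 0.009]
orientation: [[0.055, 0.998, 0.002], [0.998, -0.055, 0.0], [0.0, 0.002, -1.0]]
wrist_force: [0.8, 1.9, 4.6]
width: 0.354
gripper_force: 59.8
```

```bash
python3 m.py
```

```text
tcp [ 0.4 56.3] 0.009 [0.8 1.9 4.6] 0.354 59.77600693702698
top [453.2 160.9] 2785 [ 45.4 129.5]
top [317.  352.6] 1805 [ 0.5 56.3]
0.0 [-38.3, -15.3, -14.7, -14.0, -9.7, 9.3, 13.0, 14.3, 15.0, 37.9]
-0.01 [-44.7, -18.1, -13.8, 14.9, 15.2, 15.5, 16.5, 17.8, 18.2, 19.2, 19.8, 41.5]
-0.02 [-15.6, -15.2, 13.7, 14.1, 14.4, 15.1, 15.4, 18.4, 48.0]
-0.03 [-16.3, -9.7, -6.7, 9.3, 12.6, 15.6]
-0.04 [-16.1, 15.5]
-0.05 [-16.2, 15.7, 23.7, 27.7]
```

>>> {"fn": "apply_moves", "kwargs": {"fingers": [-1,-1,-1,-1,-1,-1,-1,-1,-1,-1], "xyz": [[-1,-0.05,0],[-2.1,-0.05,0],[-3.3,-0.05,0],[-4.5,-0.05,0],[-5.7,-0.05,0],[-6.9,-0.05,0],[-8,-0.05,0],[-8.8,-0.05,0],[-9.2,-0.05,0],[-9.2,-0.05,0]], "rotation": [[0,0,0],[0,0,0],[0,0,0],[0,0,0],[0,0,0],[0,0,0],[0,0,0],[0,0,0],[0,0,0],[0,0,0]]}}

```text
time: 15.65
position: [0.5757, -0.0743, 0.009]
orientation: [[0.055, 0.998, 0.001], [0.998, -0.055, 0.0], [0.001, 0.001, -1.0]]
wrist_force: [-0.4, 3.0, 7.4]
width: 0.356
gripper_force: 60.0
```

```bash
python3 m.py|head -4
```

```text
tcp [ -0.6 -35.4] 0.009 [-0.4  3.   7.4] 0.356 59.990941286087036
top [317.  352.6] 1799 [ -0.5 -35.4]
top [317.8 415.9] 1113 [ -0.1 -70.5]
0.0 [-24.0, -16.0, 16.0, 25.6]
```

>>> {"fn": "apply_moves", "kwargs": {"fingers": [-1,-1,-1,-1], "xyz": [[-0.15,0,0],[-0.3,0,0],[-0.4,0,0],[-0.4,0,0]], "rotation": [[0,0,0],[0,0,0],[0,0,0],[0,0,0]]}}

```text
time: 16.1
position: [0.5755, -0.0769, 0.0091]
orientation: [[0.054, 0.999, 0.001], [0.999, -0.054, 0.001], [0.001, 0.001, -1.0]]
wrist_force: [-0.1, 4.8, 6.5]
width: 0.351
gripper_force: 60.0
```

>>> {"fn": "apply_moves", "kwargs": {"fingers": [-1,-1,-1], "xyz": [[-0.1,0,0],[-0.2,0,0],[-0.2,0,0]], "rotation": [[0,0,0],[0,0,0],[0,0,0]]}}

```text
time: 16.4
position: [0.5755, -0.0783, 0.0091]
orientation: [[0.053, 0.999, 0.001], [0.999, -0.053, 0.002], [0.002, 0.001, -1.0]]
wrist_force: [-0.1, 5.7, 6.0]
width: 0.357
gripper_force: 60.0
```

```bash
python3 m.py|head -3
```

```text
tcp [ -0.6 -39.4] 0.0091 [-0.1  5.7  6. ] 0.357 59.952406883239746
top [317.  352.6] 1800 [ -0.5 -39.5]
top [317.6 411.4] 1224 [ -0.1 -71.7]
```

>>> {"fn": "apply_moves", "kwargs": {"fingers": [0.2,0.2,0.2,0.2,0.2,1,1,1,1,1], "xyz": [[0,0,0],[0,0,0],[0,0,0],[0,0,-4],[0,0,-8],[4,1.3,-8],[8.5,3,-8],[13,4.3,-8],[16.9,4.6,-8],[16.9,4.6,-8]], "rotation": [[0,0,0],[0,0,0],[0,0,0],[0,0,0],[0,0,0],[0,0,0],[0,0,0],[0,0,0],[0,0,0],[0,0,0]]}}

```text
time: 17.45
position: [0.6294, 0.0947, 0.0883]
orientation: [[0.045, 0.999, -0.001], [0.999, -0.045, 0.005], [0.005, -0.001, -1.0]]
wrist_force: [-0.8, 0.5, 0.5]
width: 1.0
gripper_force: 0.0
```

>>> {"fn": "apply_moves", "kwargs": {"fingers": [1,1,1,1,1,1], "xyz": [[0,0,2],[0,0,4.5],[0,0,6.5],[0,0,8],[0,0,8],[0,0,8]], "rotation": [[0,0,0],[0,0,0],[0,0,0],[0,0,0],[0,0,0],[0,0,0]]}}

```text
time: 18.05
position: [0.6305, 0.0858, 0.0087]
orientation: [[0.055, 0.998, -0.0], [0.998, -0.055, -0.0], [-0.0, -0.0, -1.0]]
wrist_force: [0.5, -0.1, 0.7]
width: 0.999
gripper_force: 0.0
```

```bash
python3 m.py|head -5
```

```text
tcp [ 45.3 127.4] 0.0087 [ 0.5 -0.1  0.7] 0.999 0.0
top [315.9  94.4] 2668 [ 45.2 220.5]
top [  7.1 144.5] 635 [-80.1 214.6]
top [317.7 348.9] 1857 [ 45.7 129.5]
0.0 [-11.0, 9.3, 39.9]
```

>>> {"fn": "apply_moves", "kwargs": {"fingers": [0.2,-0.1,-1,-1,-1,-1,-1], "xyz": [[0.2,0,0],[0.2,0,0],[0.2,0,0],[0.2,0,0],[0.2,0,0],[0.2,0,0],[0.2,0,0]], "rotation": [[0,0,0],[0,0,0],[0,0,0],[0,0,0],[0,0,0],[0,0,0],[0,0,0]]}}

```text
time: 18.8
position: [0.6311, 0.0883, 0.0092]
orientation: [[0.055, 0.999, 0.001], [0.999, -0.055, 0.0], [0.0, 0.001, -1.0]]
wrist_force: [-0.2, 0.0, 5.7]
width: 0.357
gripper_force: 59.6
```

>>> {"fn": "apply_moves", "kwargs": {"fingers": [-1,-1,-1,-1,-1,-1,-1,-1,-1,-1], "xyz": [[-0.7,-0.7,0],[-1.6,-1.6,0],[-2.5,-2.6,0],[-3.4,-3.6,0],[-4.3,-4.3,0],[-5.2,-4.55,0],[-6.2,-4.55,0],[-7,-4.55,0],[-7.3,-4.55,0],[-7.3,-4.55,0]], "rotation": [[0,0,0],[0,0,0],[0,0,0],[0,0,0],[0,0,0],[0,0,0],[0,0,0],[0,0,0],[0,0,0],[0,0,0]]}}

```text
time: 19.8
position: [0.5804, 0.018, 0.0092]
orientation: [[0.055, 0.998, 0.0], [0.998, -0.055, 0.001], [0.001, 0.0, -1.0]]
wrist_force: [0.9, 3.6, 6.9]
width: 0.351
gripper_force: 60.4
```

```bash
python3 m.py|head -5
```

```text
tcp [-0.9 57. ] 0.0092 [0.9 3.6 6.9] 0.351 60.442596673965454
top [316.8 353.1] 1801 [-0.8 56.7]
0.0 [-40.0, 36.6]
-0.01 [-46.7, 40.5]
-0.02 [48.0]
```

>>> {"fn": "apply_moves", "kwargs": {"fingers": [-1,-1,-1,-1,-1,-1,-1,-1], "xyz": [[-1,0.06,0],[-2.1,0.06,0],[-3.3,0.06,0],[-4.5,0.06,0],[-5.3,0.06,0],[-5.8,0.06,0],[-6.2,0.06,0],[-6.2,0.06,0]], "rotation": [[0,0,0],[0,0,0],[0,0,0],[0,0,0],[0,0,0],[0,0,0],[0,0,0],[0,0,0]]}}

```text
time: 20.65
position: [0.5778, -0.0436, 0.0092]
orientation: [[0.055, 0.998, 0.0], [0.998, -0.055, 0.001], [0.001, 0.0, -1.0]]
wrist_force: [0.4, 3.8, 8.5]
width: 0.353
gripper_force: 60.7
```

>>> {"fn": "apply_moves", "kwargs": {"fingers": [-1,-1,-1,-1], "xyz": [[-0.15,0,0],[-0.3,0,0],[-0.3,0,0],[-0.3,0,0]], "rotation": [[0,0,0],[0,0,0],[0,0,0],[0,0,0]]}}

```text
time: 21.05
position: [0.5776, -0.0455, 0.0092]
orientation: [[0.054, 0.999, 0.0], [0.999, -0.054, 0.002], [0.002, 0.0, -1.0]]
wrist_force: [0.0, 4.8, 7.3]
width: 0.358
gripper_force: 60.7
```

```bash
python3 m.py|head -5
```

```text
tcp [-0.3 -6.6] 0.0092 [0.  4.8 7.3] 0.358 60.653003454208374
top [316.8 353.2] 1796 [-0.2 -7. ]
top [315.1 411.6] 1228 [ -0.9 -39.1]
0.0 [-24.0, -15.7, 16.0, 25.9]
-0.01 [-24.1, -15.8, -15.4, -15.1, -14.8, -14.4, 15.8, 23.8]
```

>>> {"fn": "apply_moves", "kwargs": {"fingers": [-1,-1,-1], "xyz": [[-0.1,0,0],[-0.2,0,0],[-0.2,0,0]], "rotation": [[0,0,0],[0,0,0],[0,0,0]]}}

```text
time: 21.4
position: [0.5775, -0.0459, 0.0092]
orientation: [[0.053, 0.999, 0.001], [0.999, -0.053, 0.004], [0.004, 0.0, -1.0]]
wrist_force: [0.3, 6.6, 6.6]
width: 0.352
gripper_force: 60.7
```

>>> {"fn": "apply_moves", "kwargs": {"fingers": [-1,-1,-1], "xyz": [[-0.1,0,0],[-0.2,0,0],[-0.2,0,0]], "rotation": [[0,0,0],[0,0,0],[0,0,0]]}}

```text
time: 21.7
position: [0.5775, -0.046, 0.0092]
orientation: [[0.052, 0.999, 0.001], [0.999, -0.052, 0.006], [0.006, 0.0, -1.0]]
wrist_force: [1.4, 9.8, 7.1]
width: 0.354
gripper_force: 60.7
```

```bash
python3 m.py|head -3
```

```text
tcp [-0.3 -7. ] 0.0092 [1.4 9.8 7.1] 0.354 60.66318154335022
top [316.8 353. ] 1802 [-0.3 -7.7]
top [315.1 411.6] 1229 [ -1.  -39.7]
```

>>> {"fn": "apply_moves", "kwargs": {"fingers": [-1,-1,0.2,0.2,0.2,0.2,0.2,0.4,0.4,0.4], "xyz": [[0.15,0,0],[0.3,0,0],[0.3,0,0],[0.3,0,0],[0.3,0,-4],[0.3,0,-9],[0.3,0,-12],[-2,-3,-12],[-4,-6,-12],[-4,-7.8,-12]], "rotation": [[0,0,0],[0,0,0],[0,0,0],[0,0,0],[0,0,0],[0,0,0],[0,0,0],[0,0,0],[0,0,0],[0,0,0]]}}

```text
time: 22.75
position: [0.4939, -0.0916, 0.1273]
orientation: [[0.061, 0.998, -0.004], [0.998, -0.061, -0.002], [-0.003, -0.004, -1.0]]
wrist_force: [-0.5, 0.2, 0.1]
width: 0.702
gripper_force: 0.0
```

Run:
```python
from h import *
w=dict(np.load('w1.npz'))
for px in [(278,290),(278,312),(278,362)]: print([fe(onz(w,px,z,True)).round(0).tolist() for z in(.06,.085,.108)])
s=arm.sense();print(fe(s['position']),s['position'][2],s['orientation'].round(3).tolist(),s['wrist_force'])
p=arm.snapshot('wrist');save(p,'w5.png')
for q,z in[('knob',.056),('pocket',.015),('mark',.015),('reader',.015),('barrel_a',.015)]:
    for r in arm.pinpoint(q,p)[:4]:
        px=np.array(r['location'])*[640,480];print(q,round(r['conf'],2),px.round(),fe(onz(p,px,z,True)).round(1))
r=arm.trace('knob',p)
if r: print(r[0]['conf'],r[0]['bbox'])
```

```text
[[-46.0, -107.0], [-43.0, -95.0], [-41.0, -84.0]]
[[-45.0, -139.0], [-43.0, -125.0], [-41.0, -111.0]]
[[-45.0, -219.0], [-43.0, -200.0], [-41.0, -183.0]]
[-81.31647023 -57.26640891] 0.12730895049597826 [[0.061, 0.998, -0.004], [0.998, -0.061, -0.002], [-0.003, -0.004, -1.0]] [-0.50048317  0.16169444  0.11850797]
knob 0.83 [321. 259.] [-78.3 -71.6]
mark 0.92 [360. 284.] [ -44.6 -111.9]
mark 0.55 [419. 167.] [ 1.2 -8.9]
reader 0.93 [358. 326.] [ -44.2 -155.3]
barrel_a 0.88 [411. 242.] [ -1.9 -72.8]
barrel_a 0.82 [415. 204.] [ -0.9 -39.7]
barrel_a 0.77 [415. 167.] [-1.8 -8.3]
0.64 [0.468, 0.4698, 0.3328, 0.1173]
```

View pics/w5.png

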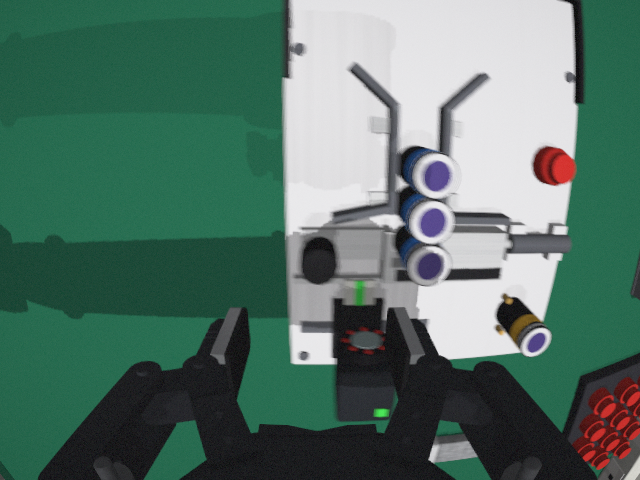

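Run:
```python
from h import *
s=arm.sense();print(fe(s['position']),s['position'][2],s['orientation'].round(3).tolist(),s['width'])
p=arm.snapshot('wrist')
g=p['pixels'].astype(int).max(2)
sub=(g[225:300,290:350]<45).astype(np.uint8)
n,l,st,c=cv2.connectedComponentsWithStats(sub)
i=1+st[1:,4].argmax();print(c[i]+[290,225],st[i],fe(onz(p,c[i]+[290,225],.056,True)).round(1))
```

```text
[-77.0809486  -51.96885034] 0.12829409984890108 [[0.054, 0.999, -0.0], [0.999, -0.054, 0.001], [0.001, -0.0, -1.0]] 0.7038246970823572
[315.01075269 267.46594982] [   7   19   37   47 1395] [-78.4 -73.1]
```

>>> {"fn": "apply_moves", "kwargs": {"fingers": [0.4,0.4,0.4,0.4,0.4,0.4,0.4,0.4], "xyz": [[-1.9,-0.1,0],[-1.9,-0.1,0],[-1.9,-0.1,4],[-1.9,-0.1,7],[-1.9,-0.1,9.5],[-1.9,-0.1,11],[-1.9,-0.1,11.8],[-1.9,-0.1,11.8]], "rotation": [[0,0,0],[0,0,0],[0,0,0],[0,0,0],[0,0,0],[0,0,0],[0,0,0],[0,0,0]]}}

```text
time: 23.95
position: [0.4956, -0.1052, 0.0099]
orientation: [[0.054, 0.999, -0.001], [0.999, -0.054, 0.001], [0.001, -0.001, -1.0]]
wrist_force: [-0.8, 0.4, -0.1]
width: 0.704
gripper_force: 0.0
```

>>> {"fn": "apply_moves", "kwargs": {"fingers": [-0.2,-1,-1,-1,-1,-1], "xyz": [[0,0,0],[0,0,0],[0,0,0],[0,0,0],[0,0,0],[0,0,0]], "rotation": [[0,0,0],[0,0,0],[0,0,0],[0,0,0],[0,0,0],[0,0,0]]}}

```text
time: 24.55
position: [0.496, -0.106, 0.012]
orientation: [[0.055, 0.998, 0.0], [0.998, -0.055, -0.001], [-0.001, 0.0, -1.0]]
wrist_force: [-3.0, 0.7, 5.6]
width: 0.304
gripper_force: 58.8
```

```bash
python3 m.py|head -6
```

```text
tcp [-78.4 -71.5] 0.012 [-3.   0.7  5.6] 0.304 58.810415267944336
top [528.6 190. ] 1962 [-0.5 -7.1]
top [514.6 270.5] 1656 [ -1.1 -39.1]
top [500.5 339.4] 1270 [ -0.2 -71.1]
top [613.4 418.3] 308 [ 111.9 -146.3]
0.0 [-31.6, -23.3, -22.3, -18.7, 9.6, 25.3]
```

>>> {"fn": "apply_moves", "kwargs": {"fingers": [-1,-1,-1,-1,-1,-1,-1,-1,-1,-1], "xyz": [[0,-0.2,0],[0,-0.6,0],[0,-1.1,0],[0,-1.6,0],[0,-2.1,0],[0,-2.6,0],[0,-3.1,0],[0,-3.5,0],[0,-3.8,0],[0,-3.8,0]], "rotation": [[0,0,0],[0,0,0],[0,0,0],[0,0,0],[0,0,0],[0,0,0],[0,0,0],[0,0,0],[0,0,0],[0,0,0]]}}

```text
time: 25.6
position: [0.4621, -0.104, 0.012]
orientation: [[0.054, 0.998, 0.009], [0.999, -0.054, -0.001], [-0.001, 0.009, -1.0]]
wrist_force: [9.7, -0.5, -4.9]
width: 0.303
gripper_force: 59.3
```

```bash
cat > idx.py <<'E'
from h import *
s=arm.sense();print('tcp',fe(s['position']).round(1),s['position'][2].round(4),s['wrist_force'].round(1),round(s['width'],3))
p=arm.snapshot('wrist')
hsv=cv2.cvtColor(p['pixels'],cv2.COLOR_RGB2HSV)
m=cv2.inRange(hsv,(112,70,40),(135,255,255))
n,l,st,c=cv2.connectedComponentsWithStats(m)
for i in range(1,n):
    if st[i,4]>150: print('top',c[i].round(1),fe(onz(p,c[i],.073,True)).round(1))
m=cv2.inRange(hsv,(50,150,80),(70,255,255));m[:200]=0
n,l,st,c=cv2.connectedComponentsWithStats(m)
for i in range(1,n):
    if st[i,4]>20: print('green',c[i].round(1),st[i],fe(onz(p,c[i],.03,True)).round(1))
# feeder-aligned top view at shuttle-top height, x -80..20, y -60..-130
S=8
w,h=800,560
mp=np.array([[proj(p,np.append(M+ux*(-80+(i+.5)/S)/1e3+uy*(-60-(j+.5)/S-40)/1e3,.037),True) for i in range(w)] for j in range(h)],np.float32)
im=cv2.remap(p['pixels'],mp,None,cv2.INTER_CUBIC)
np.save('top.npy',im);cv2.imwrite('pics/idx.png',im[...,::-1])
E
python3 idx.py
```

```text
tcp [-112.3  -71.4] 0.012 [ 9.7 -0.5 -4.9] 0.303
top [592.7 194.8] [-0.5 -7.1]
top [577.6 267.8] [ -1.1 -39.1]
top [507.5 337.8] [-30.7 -71. ]
green [436.1 353.3] [430 351  13   6  55] [ -45.7 -107.9]
```

View pics/idx.png

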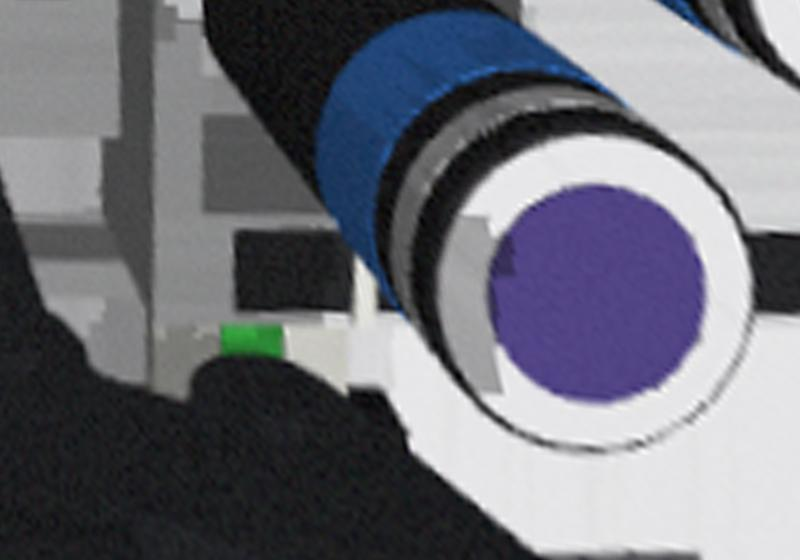

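The line stands at crop column about 365 (x ≈ -34 mm) and the green band at columns 220–285. I'll triangulate the band to remove parallax.

Run:
```python
from h import *
from scipy.optimize import least_squares
w=dict(np.load('w1.npz'));views=[('w1',w,True),('now',arm.snapshot('wrist'),True),('scene',arm.snapshot('scene'),False)]
obs=[]
for n,p,f in views:
    hsv=cv2.cvtColor(p['pixels'],cv2.COLOR_RGB2HSV);m=cv2.inRange(hsv,(50,150,80),(70,255,255))
    # keep near the expected spot
    u=proj(p,np.append(M+ux*-.045+uy*(-.147),.03),f).round().astype(int)
    k=np.zeros_like(m);k[max(u[1]-25,0):u[1]+25,max(u[0]-25,0):u[0]+25]=255;m&=k
    ys,xs=np.nonzero(m);print(n,u,len(xs),xs.min() if len(xs) else'',xs.max() if len(xs) else'',sorted(set(ys.tolist())),np.round(p['pose'],3)[:3,3])
    for r in sorted(set(ys.tolist())): 
        q=xs[ys==r];print(r,q.min(),q.max(),end=' | ')
    print()
    c=np.array([xs[ys<=ys.min()+2].mean(),ys.min()]);obs.append(c)
    for z in(.015,.02,.025,.03,.035,.04): print(z,fe(onz(p,c,z,f)).round(1),end=' ')
    print()
```

```text
w1 [281 280] 77 279 284 [277, 278, 279, 280, 281, 282, 283, 284, 285, 286, 287, 288, 289, 290, 291, 292] [0.575 0.06  0.473]
277 280 283 | 278 280 284 | 279 280 283 | 280 280 284 | 281 280 283 | 282 280 284 | 283 280 284 | 284 280 284 | 285 280 284 | 286 280 284 | 287 279 283 | 288 279 283 | 289 279 283 | 290 279 283 | 291 279 283 | 292 279 283 | 
0.015 [ -45.  -109.8] 0.02 [ -44.6 -107.5] 0.025 [ -44.2 -105.3] 0.03 [ -43.8 -103. ] 0.035 [ -43.4 -100.7] 0.04 [-43.  -98.4] 
now [437 352] 53 430 442 [351, 352, 353, 354, 355, 356] [ 0.465 -0.019  0.194]
351 439 442 | 352 431 442 | 353 430 441 | 354 430 441 | 355 430 441 | 356 430 430 | 
0.015 [ -39.2 -117.3] 0.02 [ -41.3 -113.6] 0.025 [ -43.4 -110. ] 0.03 [ -45.5 -106.3] 0.035 [ -47.6 -102.6] 0.04 [-49.7 -99. ] 
scene [235 271] 21 228 236 [271, 272, 273, 274, 275] [ 1.177 -0.311  1.156]
271 235 236 | 272 232 236 | 273 229 235 | 274 228 232 | 275 228 229 | 
0.015 [ -54.4 -109.1] 0.02 [ -51.5 -109.7] 0.025 [ -48.6 -110.2] 0.03 [ -45.6 -110.8] 0.035 [ -42.7 -111.4] 0.04 [ -39.8 -111.9]
```

>>> {"fn": "apply_moves", "kwargs": {"fingers": [-1,-1,-1,-1,-1,-1], "xyz": [[0,-0.3,0],[0,-0.6,0],[0,-0.9,0],[0,-1.02,0],[0,-1.02,0],[0,-1.02,0]], "rotation": [[0,0,0],[0,0,0],[0,0,0],[0,0,0],[0,0,0],[0,0,0]]}}

```text
time: 26.35
position: [0.4526, -0.1035, 0.012]
orientation: [[0.054, 0.998, 0.01], [0.999, -0.054, -0.001], [-0.001, 0.01, -1.0]]
wrist_force: [9.9, -1.0, -5.9]
width: 0.304
gripper_force: 59.8
```

```bash
python3 idx.py
python3 - <<'E'
import numpy as np
im=np.load('top.npy').astype(int)
# white line on black strip: rows ~ y -92..-96 ; green rows
for r in (245,260,275,290,305): 
    g=im[r].min(1);b=np.flatnonzero(g[200:420]>110)+200
    print(r,b.min() if len(b) else None,b.max() if len(b) else None, g[200:420:10].tolist())
gr=(im[...,1]-im[...,0]>60)&(im[...,1]-im[...,2]>60);ys,xs=np.nonzero(gr[:, :450]);print(xs.min(),xs.max(),ys.min(),ys.max())
E
```

```text
tcp [-121.9  -71.3] 0.012 [ 9.9 -1.  -5.9] 0.304
top [607.7 196.3] [-0.4 -7.1]
top [592.6 267.2] [ -1.  -39.1]
top [507.7 337.7] [-40.2 -71. ]
green [451.5 354.8] [445 350  13  13 121] [ -45.4 -109.8]
245 370 419 [27, 27, 26, 25, 30, 25, 36, 36, 31, 28, 15, 25, 83, 93, 11, 21, 23, 117, 162, 161, 164, 163]
260 277 414 [30, 25, 31, 25, 35, 26, 36, 34, 203, 22, 28, 26, 81, 84, 16, 22, 41, 154, 162, 158, 160, 157]
275 277 411 [25, 32, 31, 32, 26, 29, 38, 36, 192, 220, 42, 27, 69, 89, 27, 20, 63, 165, 164, 162, 161, 135]
290 277 410 [32, 25, 27, 26, 26, 38, 36, 36, 187, 223, 103, 34, 53, 81, 8, 22, 67, 165, 162, 167, 167, 118]
305 276 410 [28, 22, 23, 24, 22, 31, 34, 39, 181, 219, 103, 31, 34, 89, 39, 20, 63, 163, 163, 164, 165, 120]
216 278 325 400
```

>>> {"fn": "apply_moves", "kwargs": {"fingers": [-1,-1,-1,-1,-1], "xyz": [[0,0,0],[0,0,0],[0,0,0],[0,0,0],[0,0,0]], "rotation": [[0,0,0],[0,0,0],[0,0,0],[0,0,0],[0,0,0]]}}

```text
time: 26.9
position: [0.4526, -0.1035, 0.012]
orientation: [[0.054, 0.998, 0.01], [0.999, -0.054, -0.001], [-0.001, 0.01, -1.0]]
wrist_force: [10.4, -0.8, -7.0]
width: 0.303
gripper_force: 59.8
```

Run:
```python
from h import *
s=arm.sense();x=fe(s['position']);print(x)
if abs(x[0]+122)<1: print(arm.hand_in())
```

```text
[-121.89822292  -71.33881223]
the job is handed in; nothing more can be done
None
```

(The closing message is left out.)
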